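Inspect the weld seam of the black housing with the hand probe

ROBOT

A 7-joint arm with a two-finger parallel gripper is mounted at the origin on the work surface. World frame = base frame: x ahead of the robot, y to its left, z up, the work surface at z = 0. Lengths are in m, angles in degrees, forces in N, time in s.
With the tool pointing down it reaches from about 0.35 to 0.775 m from the base axis. Payload 3.1 kg.
Tool frame: the origin (TCP) lies on the centre line of the jaws, within the pads' length; the fingertips stand 17 mm ahead of it and the grasp point (between the pads) lies 2 mm behind it (robot.tip_reach is the distance from the TCP to the fingertips, in m); z points along the fingers, y is the line along which they close (so a half turn about z gives the same grasp; the last joint's range is limited). The gripper opens to 85 mm and grips with 20 to 120 N. Pads are 22 mm wide; open, the fingers measure 114 mm over their backs; the gripper's body (76 mm by 85 mm) begins 54 mm behind the grasp point. The pads swing forward as they close: fully open they stand 13 mm farther back than shut.
Start: joints at [65.907, 17.813, 0.802, 86.603, -0.252, 75.585, -1.558], TCP at [0.203, -0.511, 0.248] pointing down, gripper open.
Joint ranges: [-154.91, 154.91], [-16.99, 109.72], [-72.82, 74.43], [7.12, 147.25], [-82.49, 262.49], [11.32, 116.49], [-174.64, 174.64]. Speed limits (degrees/s): [159.86, 159.86, 180, 180, 180, 180, 180].

INTERFACE

Orientations are given as [roll, pitch, yaw] about the fixed x, y, z axes, in that order (R = Rz(yaw) Ry(pitch) Rx(roll)).
In Python, from station import robot, fingers, vision, workorder, recognise gives the robot as it stands. Calls block until the motion is done:
- robot.move_to(position, orientation): joint-space move of the TCP to a pose.
- robot.line_to(position, orientation=None, velocity=0.15, f_stop=None): straight line of the TCP; orientation=None keeps the orientation; velocity is the mean speed in m/s. With f_stop (N) it stops when the force on the tool has changed by that much, and returns True; else False.
- robot.move_j(angles): joint-space move.
- fingers.gripper_to(opening, force=None): opening from 0.0 (shut) to 1.0 (fully open); force is the grip in N (None keeps the last); returns when the fingers have stopped.
- robot.pause(seconds).
- robot.inverse_kinematics(position, orientation): joint angles nearest the present ones, or None.
- vision.grab_frame(name): name is "side" or "top"; returns the picture (480x640x3 uint8, red, green, blue); there is no depth.
- vision.calibration(name): a dict with "mtx" (3x3 intrinsics, pixels), "k1" (the pictures are not rectified: a ray, as slopes to the right and down, at radius r is drawn at 1 + k1 r^2 times it, then the intrinsics apply), "extrinsics" (4x4, takes a point from world to camera coordinates). Camera axes: x right, y up, looking along -z (the intrinsics and any distortion apply to the point x, -y, -z); pixel columns grow to the right and rows downward; lengths in m; the calibration is good to about 2 mm. A picture is of the moment at which its call begins. calibration takes no time and is no camera call.
A pose or a line that the arm cannot do raises robot.PlanningError and nothing moves.
- workorder.close_job(): hands the job in; it is judged then, once.
Trained networks look in the newest picture that a camera, given by its name, has taken for a name from the list of things; names that differ only in an ending like _2 or _b are one class to them, and where a whole thing is asked for, a point or a joint stands for the part that bears it (a point fixed in the world has none). Each returns a list of dicts, best first, with "p" (0 to 1); they miss things now and then, are a little off and sometimes report something else, mostly with a low value. They report only what shows in the picture. A call takes as long as a camera call.
- recognise(label, camera): "rect" ([centre column, centre row, width, height] in pixels, round what is visible of it).
Readings, each from a call of its own:
- robot.current_time_s(): time.
- robot.current_joint_positions(): joint angles.
- robot.current_dq(): joint speeds.
- robot.current_joint_torque(): joint torques, N m.
- robot.current_tool_pos(): TCP position.
- robot.current_eef_rot(): TCP orientation.
- robot.current_contact_force(): force on the tool from outside, world axes, zero at the start.
- robot.current_torque(): the same for the moment, N m.
- robot.current_finger_gap(): opening from 0.0 (shut) to 1.0 (fully open).
- robot.current_gripper_force(): force on a finger pad.
Only numpy, scipy, OpenCV 4.12 (cv2) and the standard library are available. Lean on these libraries where they do the work, as an engineer would, in place of code of your own. Each camera call takes 0.05 s, during which the arm holds its last target. There are 200 camera calls.

TASK

Take the yellow-handled inspection probe out of its stand and, holding it upright, draw its tip slowly (about 3 cm per second) along the whole orange seam of the black housing, from the green dot to the red dot, keeping the tip right over the seam and no more than a centimetre above it, without pressing on it. Then put the probe back upright in the stand it came from, fully seated on its collar, and let go.

Things in the scene. Friction and masses are not known exactly. Their poses are not given: they have to be found in the camera images.
- probe: Loose hand probe, 120 g, upright in its stand: yellow square handle 24 x 24 x 72 mm, under it a black collar 40 mm across, 6 mm thick, then a steel rod 10 mm across, 52 mm long, tapering to the tip. Origin: centre of the handle; z up, x and y square to the handle's sides. Collar underside 42 mm and tip 94 mm below the origin. The red-handled probe of the same shape is not to be used.
- probe_tip (a point): The point of the yellow probe's steel tip, 94 mm below the probe's origin on its axis.
- housing: Black plastic housing, 180 x 60 mm, fixed in an aluminium nest, with a straight orange seam 160 x 6 mm along its flat top, 60 mm above the bench (nothing on the nest is higher). Origin: middle of the seam, on the top face; x along the seam from green dot (-80 mm) to red dot (+80 mm), z up. The whitish housing with the same seam and dots is not to be inspected.
- stand: Blue block 70 x 70 x 62 mm fixed to the bench, holding the yellow probe (an identical stand holds the red one). Origin: centre of its underside, z up. A square hole 25 mm wide, 56 mm deep in the middle of its top takes the probe's rod loosely; the seated probe rests by its collar on the top, its origin 104 mm above the stand's.

How it is judged (in metres and radians):
On the way, in this order (a step that is already met when the one before it is completed fails the run):
1. the tip, probe upright, is over the green dot: within 15 mm of it along the seam, 12 mm sideways, and less than 16 mm above (x of probe_tip in the frame of housing between -0.096 and -0.065 m and y of probe_tip in the frame of housing between -0.012 and 0.012 m and z of probe_tip in the frame of housing between -0.006 and 0.016 m and angle between probe's own z axis and vertical below 0.3 rad), for 0.2 s.
2. the tip, probe upright, is slowly passing the first quarter of the seam (12 mm sideways, 16 mm high) (x of probe_tip in the frame of housing between -0.06 and -0.022 m and y of probe_tip in the frame of housing between -0.012 and 0.012 m and z of probe_tip in the frame of housing between -0.006 and 0.016 m and angle between probe's own z axis and vertical below 0.3 rad), for 0.4 s.
3. the tip, probe upright, is slowly passing the middle of the seam (same limits) (x of probe_tip in the frame of housing between -0.018 and 0.018 m and y of probe_tip in the frame of housing between -0.012 and 0.012 m and z of probe_tip in the frame of housing between -0.006 and 0.016 m and angle between probe's own z axis and vertical below 0.3 rad), for 0.4 s.
4. the tip, probe upright, is slowly passing the last quarter of the seam (same limits) (x of probe_tip in the frame of housing between 0.022 and 0.06 m and y of probe_tip in the frame of housing between -0.012 and 0.012 m and z of probe_tip in the frame of housing between -0.006 and 0.016 m and angle between probe's own z axis and vertical below 0.3 rad), for 0.4 s.
5. the tip, probe upright, is over the red dot (same limits as for the green dot) (x of probe_tip in the frame of housing between 0.065 and 0.096 m and y of probe_tip in the frame of housing between -0.012 and 0.012 m and z of probe_tip in the frame of housing between -0.006 and 0.016 m and angle between probe's own z axis and vertical below 0.3 rad), for 0.2 s.
At the end, for the whole second after the job is handed in: The yellow probe stands upright (within 7 degrees) in its own stand, seated on its collar (height within 5 mm, centre within 13 mm of the stand's), at rest and released (horizontal distance between probe and stand below 0.013 m and z of probe in the frame of stand between 0.099 and 0.109 m and angle between probe's own z axis and vertical below 0.12 rad and linear speed of probe below 0.02 m/s); the robot touches nothing.
It fails at once if the probe presses on the black housing with more than 20 N (contact force between probe and housing above 20 N).
It fails at once if the probe rushes (over 0.15 m/s) along the inner part of the seam (x of probe_tip in the frame of housing between -0.06 and 0.06 m and y of probe_tip in the frame of housing between -0.012 and 0.012 m and z of probe_tip in the frame of housing between -0.006 and 0.016 m and linear speed of probe above 0.15 m/s).
It also fails if it takes over 64 s, if anything falls off the work surface, if the arm or the gripper's body presses on something with over 40 N, if the wrist force passes 120 N, or if a joint passes its speed limit or range.

## Working session

There is one attempt and no reset: what is moved stays moved. The work goes in short steps, each a Python script; the robot and the scene stay as the last script left them, time stands still between calls to the robot, and variables do not carry over. Pictures are saved under pics/ and viewed, at most 10 in all, crops included, and the job is handed in when it is done.

```bash
mkdir -p pics
cat > h.py <<'E'
import numpy as np, cv2
from station import robot, fingers, vision, workorder, recognise
def ray(cam,u,v):
    c=vision.calibration(cam);K=np.array(c["mtx"]);E=np.array(c["extrinsics"]);k=c["k1"]
    d=np.linalg.inv(K)@[u,v,1.];x=d[:2].copy();s=x.copy()
    for _ in range(30): s=x/(1+k*(s@s))
    R=E[:3,:3];o=-R.T@E[:3,3]
    return o,R.T@np.array([s[0],-s[1],-1.])
def at(cam,u,v,z):
    o,d=ray(cam,u,v);return o+d*(z-o[2])/d[2]
def proj(cam,p):
    c=vision.calibration(cam);K=np.array(c["mtx"]);E=np.array(c["extrinsics"])
    q=E[:3,:3]@np.array(p)+E[:3,3];s=np.array([q[0],-q[1]])/-q[2];s=s*(1+c["k1"]*(s@s))
    return (K@[s[0],s[1],1])[:2]
E
python3 - <<'E'
from h import *
for c in("top","side"):
    f=vision.grab_frame(c);cv2.imwrite(f"pics/{c}0.png",f[...,::-1])
    print(c,ray(c,320,240))
    for l in("probe","housing","stand","probe_tip"):
        print(l,[(np.round(r["rect"]).tolist(),round(r["p"],2)) for r in recognise(l,c)][:4])
print(robot.current_eef_rot(),robot.current_time_s())
E
```

```text
top (array([0.36305535, 0.05555062, 0.93654731]), array([ 0.15629587,  0.02341165, -0.98750771]))
probe [([164.0, 250.0, 30.0, 28.0], 0.6)]
housing [([471.0, 223.0, 74.0, 112.0], 0.94)]
stand [([176.0, 252.0, 58.0, 53.0], 0.81)]
probe_tip [([165.0, 248.0, 33.0, 24.0], 0.9)]
side (array([0.47484139, 1.10671975, 0.72410287]), array([ 0.04087925, -0.85345321, -0.51974433]))
probe [([339.0, 324.0, 26.0, 51.0], 0.92)]
housing [([313.0, 205.0, 84.0, 37.0], 0.84)]
stand [([336.0, 355.0, 55.0, 56.0], 0.83)]
probe_tip [([340.0, 323.0, 22.0, 46.0], 0.57)]
[-1.79997484e+02  3.08054305e-03  2.17060334e+01] 0.5
```

View pics/top0.png

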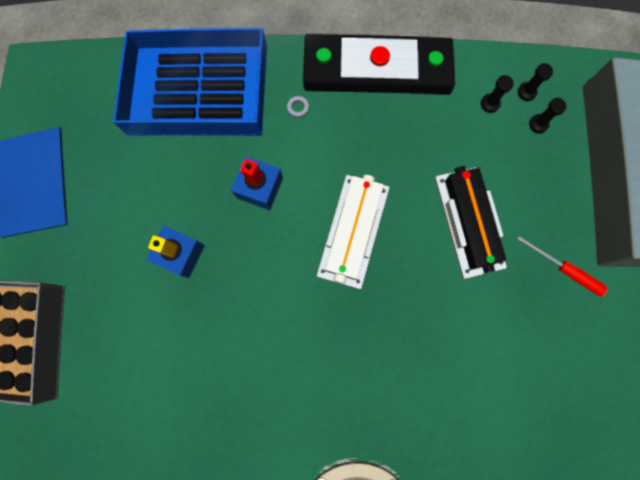

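View pics/side0.png

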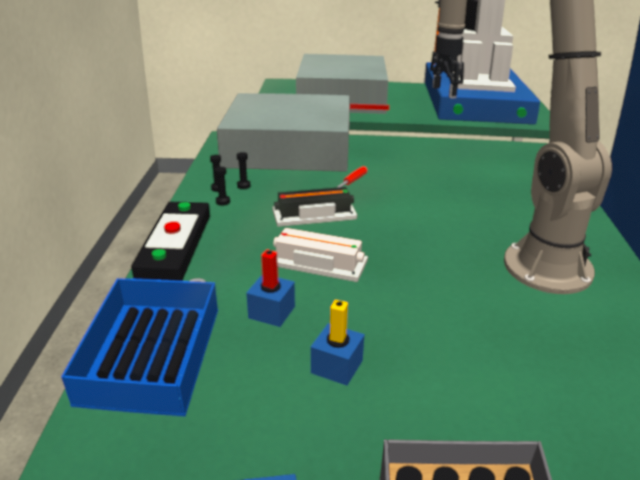

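The top view shows the yellow probe's handle top near (157,243) in the stand at about (176,252). The black housing has its green dot at (490,259) and its red dot at (466,174). The side view agrees: yellow at (339,324), black housing at (313,205).

```bash
cat > m.py <<'E'
from h import *
def cen(f,roi,lo,hi,inv=False):
    x0,y0,x1,y1=roi;h=cv2.cvtColor(f[y0:y1,x0:x1],cv2.COLOR_RGB2HSV)
    m=cv2.inRange(h,lo,hi);n,l,s,c=cv2.connectedComponentsWithStats(m)
    i=1+np.argmax(s[1:,4]);ys,xs=np.where(l==i);return c[i]+[x0,y0],np.c_[xs+x0,ys+y0].astype(float)
def dots(f):
    r,_=cen(f,(450,160,484,190),(0,170,80),(5,255,255)); g,_=cen(f,(476,248,504,272),(50,170,60),(70,255,255))
    return r,g
E
python3 - <<'E'
from m import *
f=cv2.cvtColor(cv2.imread("pics/top0.png"),cv2.COLOR_BGR2RGB)
r,g=dots(f);R,G=at("top",*r,.06),at("top",*g,.06);print("dots",r,g,R,G,np.linalg.norm(R-G))
yc,yp=cen(f,(140,225,190,265),(22,150,170),(34,255,255));print("yellow px",yc,len(yp),cv2.minAreaRect(yp.astype(np.float32)))
Y=at("top",*yc,.14);print("handle top",Y,np.hypot(*Y[:2]))
pts=np.array([at("top",*p,.14)[:2]*1000 for p in yp],np.float32);print("metric yel",cv2.minAreaRect(pts))
bc,bp=cen(f,(140,220,210,285),(100,120,50),(125,255,255))
pts=np.array([at("top",*p,.062)[:2]*1000 for p in bp],np.float32);print("blue@.062",cv2.minAreaRect(pts))
s=cv2.imread("pics/side0.png")
for z in (.14,.068): print("side proj",z,proj("side",[Y[0],Y[1],z]))
print("side dots",proj("side",R),proj("side",G))
a=cv2.resize(cv2.imread("pics/top0.png")[215:290,135:215],None,fx=6,fy=6,interpolation=2)
b=cv2.resize(s[290:390,300:380],(360,450),interpolation=2)
cv2.imwrite("pics/c.png",np.hstack([a,b]) )
E
```

```text
dots [465.84482759 174.15517241] [490.19642857 258.78571429] [ 0.63098834 -0.18983457  0.06      ] [ 0.47442641 -0.23080513  0.06      ] 0.16183394367838513
yellow px [156.60666667 243.52      ] 150 ((156.35000610351562, 243.45001220703125), (13.597792625427246, 13.914020538330078), 18.434947967529297)
handle top [0.47719109 0.34474926 0.14      ] 0.5886963499737491
metric yel ((477.3179626464844, 345.171630859375), (23.787940979003906, 22.954090118408203), 73.47523498535156)
blue@.062 ((474.71942138671875, 338.0597229003906), (87.24130249023438, 70.50468444824219), 67.22769165039062)
side proj 0.14 [340.23319424 303.30338384]
side proj 0.068 [339.09272511 336.73865309]
side dots [282.84834711 195.83626329] [345.72819591 190.48430083]
```

View pics/c.png

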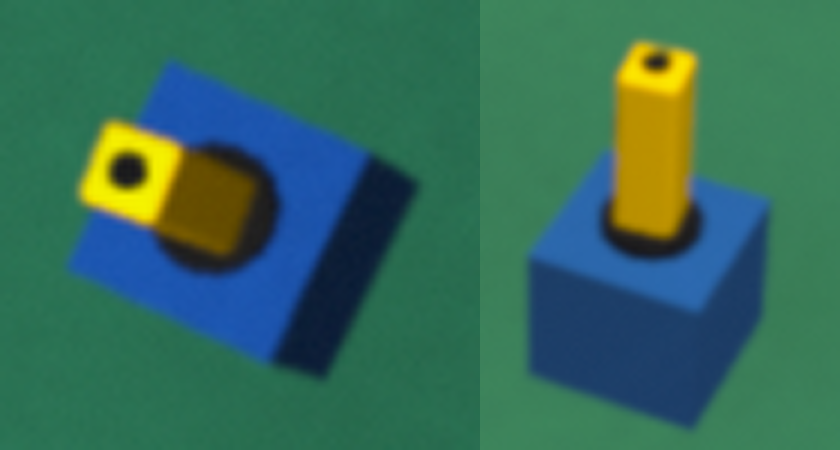

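The handle top and all projections are consistent between the two cameras, and the dots measure 162 mm apart against the stated 160 mm. Next: plan the yaw and approach.

Run:
```python
from m import *
c=[(163.3,225.3),(197,240.5),(180.3,275.3),(146.3,259.7)]
P=np.array([at("top",*p,.062) for p in c]);print("stand",P.mean(0),np.linalg.norm(np.roll(P,1,0)-P,axis=1))
for y in(-17,73,-107,163):
    print(y,*[None if q is None else np.round(q,0) for q in (robot.inverse_kinematics(p,[180,0,y]) for p in ([.477,.345,.102],[.477,.345,.28],[.474,-.231,.157],[.631,-.19,.157],[.631,-.19,.28]))])
```

```text
stand [0.47701055 0.34412146 0.062     ] [0.06943987 0.07006113 0.06905949 0.07041648]
-17 [  -1.   41.  -57.   90.   37.   68. -172.] [ -66.   25.   43.   78.  -17.   83. -131.] [ 31.  20.  -9.  98.   3.  63. -86.] [ 21.  34.  -9.  75.   5.  71. -95.] [ 21.  31. -11.  63.   6.  86. -95.]
73 [ -7.  37. -45.  91.  28.  65. -76.] [-18.  24. -29.  76.  12.  83. -63.] [ 40.  21. -20.  97.   8.  63.   0.] [ 28.  36. -22.  75.  13.  72. -11.] [ 27.  32. -22.  63.  11.  87.  -9.]
-107 [  1.  44. -62.  90.  41.  71.  95.] [ -1.  33. -62.  75.  29.  88. 104.] [  21.   19.    4.   98.   -2.   63. -171.] [ -19.   47.   64.   77.  -42.   81. -153.] [ -16.   42.   64.   65.  -37.   93. -158.]
163 [ -6.  38. -48.  90.  30.  66.  12.] [-23.  23. -22.  76.   9.  82.  29.] [ 48.  22. -31.  97.  12.  64.  86.] [ 35.  38. -34.  74.  21.  74.  74.] [ 33.  34. -34.  62.  18.  88.  77.]
```

Run:
```python
from m import *
O=[180,0,73]; x,y=.477,.3445
robot.move_to([.46,-.1,.30],O); robot.move_to([x,y,.26],O); fingers.gripper_to(1.0)
print(robot.line_to([x,y,.102],O,velocity=.12,f_stop=8))
print(robot.current_tool_pos(),robot.current_eef_rot())
fingers.gripper_to(0.0,force=50)
print("gap",robot.current_finger_gap(),"F",robot.current_gripper_force(),robot.current_contact_force())
robot.line_to([x,y,.20],O,velocity=.08)
print("gap",robot.current_finger_gap(),"F",robot.current_contact_force(),robot.current_time_s())
s=vision.grab_frame("side");t=vision.grab_frame("top")
print("expected tip px side",proj("side",[x,y,.108]),proj("top",[x,y,.108]))
cv2.imwrite("pics/g.png",np.hstack([cv2.resize(a[v:v+150,u:u+100],None,fx=4,fy=4)[...,::-1] for a,u,v in((s,290,240),(t,110,180))]))
```

```text
False
[0.47745066 0.34507058 0.10292822] [ 1.79943410e+02 -8.82975376e-02  7.29937294e+01]
gap 0.27728098033945436 F 49.69342768192291 [-0.36667642  0.37024461  1.33300057]
gap 0.2792682362286979 F [-0.0709909   0.40972208 -1.77975512] 7.5583
expected tip px side [339.83453317 318.42862398] [163.0608635  246.42678506]
```

View pics/g.png

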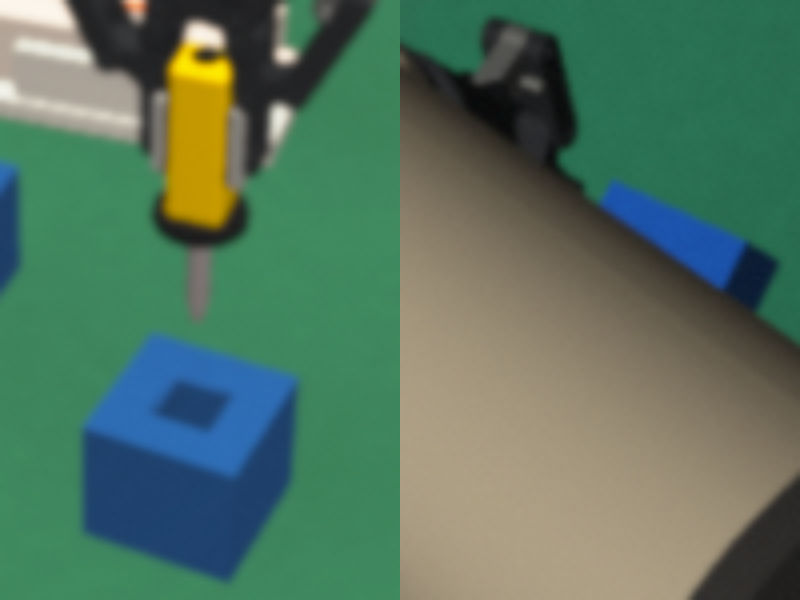

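The probe is held upright, with its tip at about (339.5,320.5) against an expected (339.8,318.4), so it may hang about 3 mm low. I'll go above the green dot with some margin and look again.

Run:
```python
from m import *
O=[180,0,73]
robot.line_to([.477,.3445,.28],O,velocity=.15)
robot.line_to([.474,-.231,.28],O,velocity=.2)
robot.line_to([.474,-.231,.18],O,velocity=.12)
robot.pause(.3)
p=np.array(robot.current_tool_pos());print(p,robot.current_eef_rot(),robot.current_finger_gap(),robot.current_time_s())
s=vision.grab_frame("side")
print("expected tip",proj("side",p-[0,0,.093]),"green",proj("side",[.4744,-.2308,.06]))
cv2.imwrite("pics/d.png",cv2.resize(s[120:220,250:380],None,fx=6,fy=6,interpolation=2)[...,::-1])
```

```text
[ 0.47428255 -0.23111411  0.18051035] [1.79945874e+02 1.70876265e-02 7.29940117e+01] 0.27389791698981114 12.65
expected tip [346.11462095 180.68058482] green [345.7385169 190.4855353]
```

View pics/d.png

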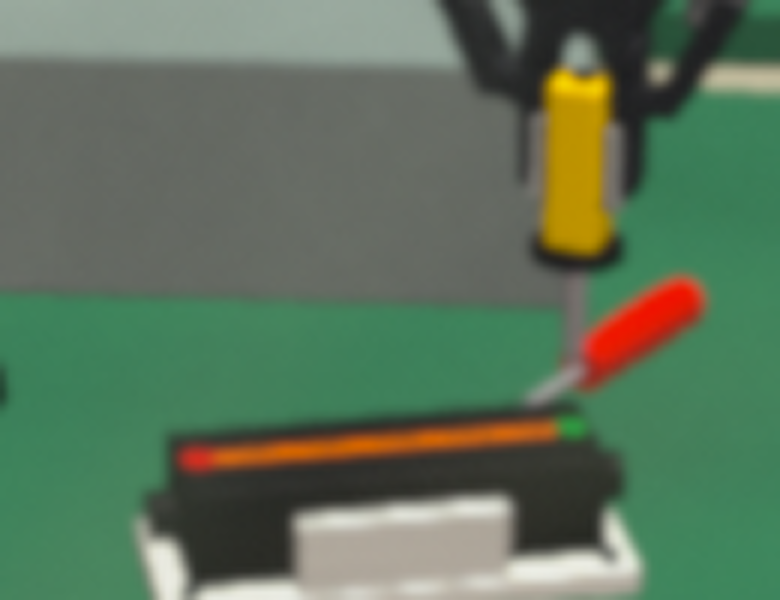

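The tip is at (345.7,181), as expected, directly above the green dot at (345.5,191). Next: lower, draw along the seam, and lift.

Run:
```python
from m import *
O=[180,0,73]
print(robot.line_to([.4747,-.2307,.159],O,velocity=.05,f_stop=6)); robot.pause(.5)
print(robot.current_tool_pos(),robot.current_contact_force(),robot.current_time_s())
s=vision.grab_frame("side")
print(robot.line_to([.631,-.1898,.159],O,velocity=.03,f_stop=8)); robot.pause(.5)
print(robot.current_tool_pos(),robot.current_contact_force(),robot.current_time_s())
e=vision.grab_frame("side")
cv2.imwrite("pics/e.png",cv2.resize(np.vstack([a[150:215,250:380] for a in(s,e)]),None,fx=4.5,fy=4.5)[...,::-1])
```

```text
False
[ 0.47472039 -0.23075341  0.15908991] [-0.43295732 -1.53689535 -1.56549172] 13.7667
False
[ 0.63099455 -0.18981667  0.15899904] [ 1.00316779 -0.1849357  -1.81484273] 19.85
```

View pics/e.png

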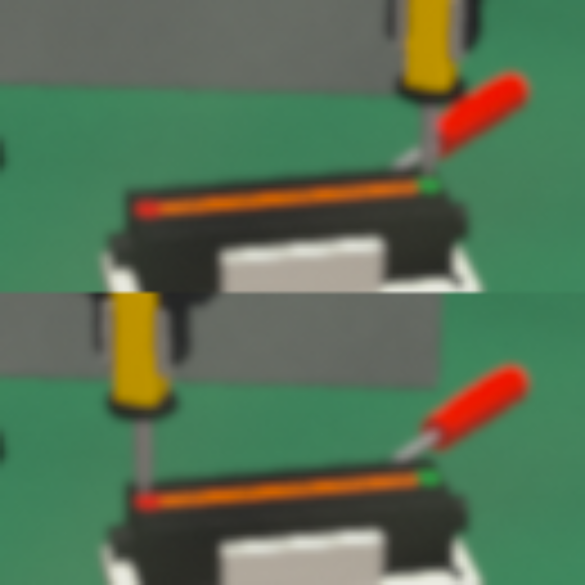

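The pictures show the tip just above the green dot at the start and just above the red dot at the end, with no contact force. Next: return the probe.

Run:
```python
from m import *
O=[180,0,73];x,y=.477,.3445
robot.line_to([.631,-.1898,.28],O,velocity=.1)
robot.line_to([x,y,.28],O,velocity=.2)
robot.line_to([x,y,.18],O,velocity=.12);robot.pause(.3)
print(robot.current_tool_pos(),robot.current_finger_gap())
print(robot.line_to([x,y,.112],O,velocity=.06,f_stop=8))
print(robot.line_to([x,y,.1015],O,velocity=.02,f_stop=5))
print(robot.current_tool_pos(),robot.current_contact_force(),robot.current_time_s())
s=vision.grab_frame("side")
cv2.imwrite("pics/f.png",cv2.resize(s[270:390,280:400],None,fx=4.5,fy=4.5)[...,::-1])
```

```text
[0.47721068 0.34471723 0.18054943] 0.2731811260953754
False
True
[0.47699408 0.34435762 0.10219772] [0.23594898 0.59941861 4.59983424] 27.25
```

View pics/f.png

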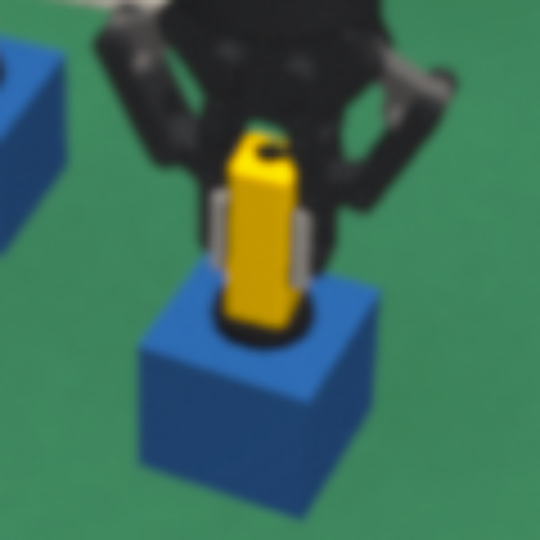

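The collar rests on the stand, with contact felt at z = 0.102. Next: release and retreat.

Run:
```python
from m import *
O=[180,0,73];x,y=.477,.3445
fingers.gripper_to(1.0);robot.pause(.2)
robot.line_to([x,y,.28],O,velocity=.12)
robot.move_to([.46,-.05,.32],O);robot.pause(1)
s=vision.grab_frame("side");t=vision.grab_frame("top")
yc,yp=cen(t,(140,225,190,265),(22,150,170),(34,255,255));print(at("top",*yc,.14),len(yp),robot.current_time_s())
cv2.imwrite("pics/z.png",np.hstack([cv2.resize(a[v:v+100,u:u+100],None,fx=4,fy=4)[...,::-1] for a,u,v in((s,290,290),(t,130,200))]))
```

```text
[0.47634202 0.34488335 0.14      ] 157 32.3417
```

View pics/z.png

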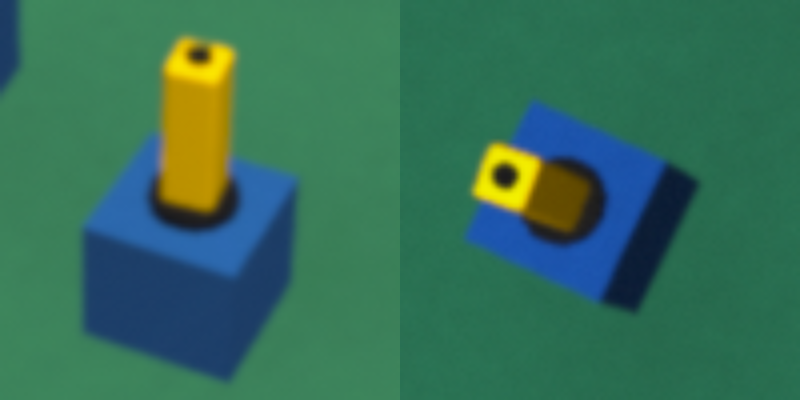

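The probe stands upright and seated in its own stand, and the gripper is clear of it.

```bash
python3 -c "
from h import *
print(workorder.close_job())"
```

```text
the job is handed in; nothing more can be done
None
```

The yellow probe was drawn along the whole black-housing seam from green to red, about 6 mm above it by the arm's position readings, then put back upright and seated in its own stand and released; the job was handed in after about 32 s of robot time, with no verdict returned.

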